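# Step the vial carousel round to the cross and start the run

## Task

Push the tab on the vial carousel sideways with the fingers, without pinching it or lifting the carousel, until the tab points at the middle of the cross-shaped mark. Then press the start key on the handset and let it come up again, leaving the carousel, the loose vial, the jar and the rack as they stand.

Things in the scene. Friction and masses are not known exactly. Their poses are not given: they have to be found in the camera images.
- housing: White carousel unit standing fixed on the bench, a flat box 260 x 260 mm, 60 mm high. Origin: centre of its underside; x and y along its sides, z up. The carousel stands in the middle of its top.
- axis (a point): Point on the carousel's upright turning axis, at the level of the housing's flat top (60 mm above the bench). It does not move. The carousel is a grey disc 96 mm across, its top 30 mm above the housing's top, with eight small blue-capped vials fixed in it (up to 42 mm above the housing's top) and a steel hub in the middle (46 mm).
- carousel (a joint): Angle of the carousel in rad, growing counter-clockwise seen from above; at 0 the tab points along the housing's -x. End stops at -1.9 and 1.9. It has no detents: about 0.13 N m of friction (2 N at the tab) holds it wherever it is left, and it does not coast. At the start the tab points between the two middle stations.
- tab_tip (a point): Middle of the outer end of the tab, 85 mm from the axis and 28 mm above the housing's top; turns with it. The tab is an upright grey fin that stands out radially from the carousel's rim (48 to 85 mm from the axis), 16 mm thick; its flat sides reach from 6 to 46 mm above the housing's top, a 4 mm rib along its middle to 50 mm.
- tab_left: The tab's side plate on its clockwise side (seen from above), 6 mm thick: pushing it turns the carousel counter-clockwise. Origin and axes: those of the carousel, on its axis; the tab lies along its -x, this plate at y = +2 to +8 mm.
- tab_right: The tab's side plate on its counter-clockwise side (seen from above), 6 mm thick: pushing it turns the carousel clockwise. Same origin and axes; this plate at y = -2 to -8 mm.
- carousel_seat (a joint): How far the carousel has been lifted off its seat, in m: 0 when seated. It is held down by its weight and a light spring (about 7 N in all) and must not be lifted.
- pointer (a point): The point at which the tab points: 105 mm from the axis in line with the tab (20 mm beyond its outer end), just above the housing's top; turns with the carousel. When the carousel is at a station it lies over the middle of that station's mark.
- mark_cross: Black plus-shaped cross, 36 mm over its arms, arms 11 mm wide, flat on the housing's top, 2 mm high; origin at its centre. Marks one of the four stations, which lie 105 mm from the axis at carousel angles -1.4, -0.7, 0.7 and 1.4 rad; which mark is at which station differs from run to run. This is the station wanted.
- mark_disc: Black round disc, 32 mm across, flat on the housing's top, 2 mm high; origin at its centre. Marks one of the four stations, which lie 105 mm from the axis at carousel angles -1.4, -0.7, 0.7 and 1.4 rad; which mark is at which station differs from run to run.
- mark_square: Black square, 29 mm, flat on the housing's top, 2 mm high; origin at its centre. Marks one of the four stations, which lie 105 mm from the axis at carousel angles -1.4, -0.7, 0.7 and 1.4 rad; which mark is at which station differs from run to run.
- mark_bar: Black plain bar, 36 x 11 mm, flat on the housing's top, 2 mm high; origin at its centre. Marks one of the four stations, which lie 105 mm from the axis at carousel angles -1.4, -0.7, 0.7 and 1.4 rad; which mark is at which station differs from run to run.
- handset: White handset fixed on the bench, 130 x 85 mm, 40 mm high, with a dark display on its far half and the start key on its near half. Origin: centre of its underside; its long side is its x.
- start_top (a point): Centre of the top of the start key, a round grey push button 30 mm across in a grey surround on the handset; it is pressed straight down. Moves with the key.
- start (a joint): How far the start key is pressed, in m: 0 released, 0.006 fully down. A spring returns it; 4.5 N holds it fully down. It counts as pressed beyond 0.004.
- vial: Bystander: loose capped vial 22 mm across, 42 mm tall, standing on the housing's far (+x) left (+y) corner. Origin: centre of its underside.
- reagent: Bystander: loose jar 70 mm across, 110 mm tall, standing on the bench beyond the handset. Origin: centre of its underside.
- rack: Bystander: loose aluminium vial rack 120 x 70 mm, 35 mm high (53 mm with its vials), on the bench to the left of the housing. Origin: centre of its underside.

How it is judged:
By the outcome, as a careful person would: the job done as asked, in the order asked, and still so for the second after the job is handed in, with the robot touching nothing.
It also fails if it takes over 42 s, if anything falls off the work surface, if the arm or the gripper's body presses on something with over 40 N, if the wrist force passes 120 N, or if a joint passes its speed limit or range.

## Robot

A 7-joint arm with a two-finger parallel gripper is mounted at the origin on the work surface. World frame = base frame: x ahead of the robot, y to its left, z up, the work surface at z = 0. Lengths are in m, angles in degrees, forces in N, time in s.
With the tool pointing down it reaches from about 0.35 to 0.775 m from the base axis. Payload 3.1 kg.
Tool frame: the origin (TCP) lies on the centre line of the jaws, within the pads' length; the fingertips stand 17 mm ahead of it and the grasp point (between the pads) lies 2 mm behind it (robot.tip_reach is the distance from the TCP to the fingertips, in m); z points along the fingers, y is the line along which they close (so a half turn about z gives the same grasp; the last joint's range is limited). The gripper opens to 85 mm and grips with 20 to 120 N. Pads are 22 mm wide; open, the fingers measure 114 mm over their backs; the gripper's body (76 mm by 85 mm) begins 54 mm behind the grasp point. The pads swing forward as they close: fully open they stand 13 mm farther back than shut.
Start: joints at [-78.249, 17.813, 0.802, 86.603, -0.252, 75.585, -1.558], TCP at [0.134, 0.533, 0.248] pointing down, gripper open.
Joint ranges: [-154.91, 154.91], [-16.99, 109.72], [-72.82, 74.43], [7.12, 147.25], [-82.49, 262.49], [11.32, 116.49], [-174.64, 174.64]. Speed limits (degrees/s): [159.86, 159.86, 180, 180, 180, 180, 180].

## Interface

Orientations are given as [roll, pitch, yaw] about the fixed x, y, z axes, in that order (R = Rz(yaw) Ry(pitch) Rx(roll)).
In Python, from station import robot, fingers, vision, workorder, recognise gives the robot as it stands. Calls block until the motion is done:
- robot.move_to(position, orientation): joint-space move of the TCP to a pose.
- robot.line_to(position, orientation=None, velocity=0.15, f_stop=None): straight line of the TCP; orientation=None keeps the orientation; velocity is the mean speed in m/s. With f_stop (N) it stops when the force on the tool has changed by that much, and returns True; else False.
- robot.move_j(angles): joint-space move.
- fingers.gripper_to(opening, force=None): opening from 0.0 (shut) to 1.0 (fully open); force is the grip in N (None keeps the last); returns when the fingers have stopped.
- robot.pause(seconds).
- robot.inverse_kinematics(position, orientation): joint angles nearest the present ones, or None.
- vision.grab_frame(name): name is "scene" or "side" or "wrist"; returns the picture (384x512x3 uint8, red, green, blue); there is no depth.
- vision.calibration(name): a dict with "mtx" (3x3 intrinsics, pixels), "extrinsics" (4x4, takes a point from world to camera coordinates); the wrist camera has in their place "T_tool_cam" (4x4, takes a point from camera to tool coordinates, whose origin is the TCP and whose axes are the flange's). Camera axes: x right, y up, looking along -z (the intrinsics and any distortion apply to the point x, -y, -z); pixel columns grow to the right and rows downward; lengths in m; the calibration is good to about 2 mm. A picture is of the moment at which its call begins: read the wrist's pose just before it. calibration takes no time and is no camera call.
A pose or a line that the arm cannot do raises robot.PlanningError and nothing moves.
- workorder.close_job(): hands the job in; it is judged then, once.
Trained networks look in the newest picture that a camera, given by its name, has taken for a name from the list of things; names that differ only in an ending like _2 or _b are one class to them, and where a whole thing is asked for, a point or a joint stands for the part that bears it (a point fixed in the world has none). Each returns a list of dicts, best first, with "p" (0 to 1); they miss things now and then, are a little off and sometimes report something else, mostly with a low value. They report only what shows in the picture. A call takes as long as a camera call.
- recognise(label, camera): "rect" ([centre column, centre row, width, height] in pixels, round what is visible of it).
Readings, each from a call of its own:
- robot.current_time_s(): time.
- robot.current_joint_positions(): joint angles.
- robot.current_dq(): joint speeds.
- robot.current_joint_torque(): joint torques, N m.
- robot.current_tool_pos(): TCP position.
- robot.current_eef_rot(): TCP orientation.
- robot.current_contact_force(): force on the tool from outside, world axes, zero at the start.
- robot.current_torque(): the same for the moment, N m.
- robot.current_finger_gap(): opening from 0.0 (shut) to 1.0 (fully open).
- robot.current_gripper_force(): force on a finger pad.
Only numpy, scipy, OpenCV 4.12 (cv2) and the standard library are available. Lean on these libraries where they do the work, as an engineer would, in place of code of your own. Each camera call takes 0.05 s, during which the arm holds its last target. There are 200 camera calls.

## Working session

There is one attempt and no reset: what is moved stays moved. The work goes in short steps, each a Python script; the robot and the scene stay as the last script left them, time stands still between calls to the robot, and variables do not carry over. Pictures are saved under pics/ and viewed, at most 10 in all, crops included, and the job is handed in when it is done.

```bash
mkdir -p pics; ls; cat > h.py <<'E'
from station import robot, fingers, vision, workorder, recognise
import numpy as np, cv2
def save(n,f): 
    im=vision.grab_frame(n); cv2.imwrite('pics/'+f,im[:,:,::-1]); return im
def cam(n):
    c=vision.calibration(n); K=np.array(c['mtx'])
    if n!='wrist': return K,np.array(c['extrinsics']),c
    from scipy.spatial.transform import Rotation as R
    T=np.eye(4); T[:3,:3]=R.from_euler('xyz',robot.current_eef_rot(),degrees=True).as_matrix(); T[:3,3]=robot.current_tool_pos()
    return K,np.linalg.inv(T@np.array(c['T_tool_cam'])),c
def ray(u,v,z,n,C=None):
    K,E,c=C or cam(n); d=np.linalg.inv(K)@[u,v,1]; d=E[:3,:3].T@(d*[1,-1,-1]); o=-E[:3,:3].T@E[:3,3]
    return o+d*(z-o[2])/d[2]
def proj(P,n,C=None):
    K,E,c=C or cam(n); p=(E[:3,:3]@np.array(P)+E[:3,3])*[1,-1,-1]; p=K@p; return p[:2]/p[2]
E
python3 - <<'E'
from h import *
for n in('scene','side'):
    save(n,n+'0.png')
    print(n,{k:(np.round(v,4).tolist() if k!='x' else 0) for k,v in vision.calibration(n).items()})
    for l,z in(('housing',.03),('carousel',.09),('tab_tip',.1),('mark_cross',.062),('mark_disc',.062),('mark_square',.062),('mark_bar',.062),('handset',.03),('start_top',.04),('vial',.08),('reagent',.05),('rack',.03)):
        r=recognise(l,n)[:2]
        for q in r: print(l,round(q['p'],2),np.round(q['rect']),ray(*q['rect'][:2],z,n).round(3))
print(vision.calibration('wrist'),robot.current_time_s())
a=cv2.imread('pics/scene0.png');b=cv2.imread('pics/side0.png')
E
```

```text
pics
scene {'mtx': [[364.5412, 0.0, 260.8168], [0.0, 364.5412, 190.065], [0.0, 0.0, 1.0]], 'extrinsics': [[-0.6058, 0.7954, 0.0165, 0.3162], [-0.5905, -0.4634, 0.6608, 0.3009], [0.5332, 0.3906, 0.7504, -1.3098], [0.0, 0.0, 0.0, 1.0]]}
housing 0.94 [292. 225. 144. 123.] [0.581 0.142 0.03 ]
carousel 0.79 [292. 206.  46.  47.] [0.572 0.131 0.09 ]
tab_tip 0.71 [294. 204.  45.  51.] [0.57  0.135 0.1  ]
mark_cross 0.49 [268. 183.   5.   7.] [0.526 0.025 0.062]
mark_bar 0.61 [292. 182.  12.   8.] [0.484 0.076 0.062]
handset 0.81 [187. 142.  42.  39.] [ 0.521 -0.289  0.03 ]
vial 0.53 [282. 257.  12.  15.] [0.699 0.191 0.08 ]
vial 0.34 [322. 237.  14.  14.] [0.598 0.234 0.08 ]
reagent 0.68 [136. 178.  36.  46.] [ 0.725 -0.274  0.05 ]
rack 0.85 [425. 269.  50.  53.] [0.494 0.457 0.03 ]
rack 0.27 [186. 143.  42.  40.] [ 0.525 -0.287  0.03 ]
side {'mtx': [[498.8784, 0.0, 251.0477], [0.0, 498.8784, 190.9619], [0.0, 0.0, 1.0]], 'extrinsics': [[0.6765, -0.7362, -0.0205, -0.3752], [0.5035, 0.442, 0.7424, -0.3856], [-0.5375, -0.5125, 0.6697, -1.2552], [0.0, 0.0, 0.0, 1.0]]}
housing 0.84 [231. 201. 10
[... 358 characters left out ...]
.3    0.03 ]
reagent 0.75 [358. 224.  24.  41.] [ 0.733 -0.267  0.05 ]
rack 0.91 [141. 172.  38.  34.] [0.47  0.434 0.03 ]
rack 0.19 [319. 279.  46.  45.] [ 0.508 -0.295  0.03 ]
{'mtx': array([[277.43274207,   0.        , 252.2596453 ],
       [  0.        , 277.43274207, 192.19920101],
       [  0.        ,   0.        ,   1.        ]]), 'T_tool_cam': array([[ 4.61685252e-05,  9.47941254e-01,  3.18445250e-01,
         8.15770126e-02],
       [ 9.99999981e-01, -1.04645927e-04,  1.66526795e-04,
        -7.51996926e-04],
       [ 1.91181618e-04,  3.18445237e-01, -9.47941240e-01,
        -1.25546853e-01],
       [ 0.00000000e+00,  0.00000000e+00,  0.00000000e+00,
         1.00000000e+00]])} 1.3
```

View pics/scene0.png

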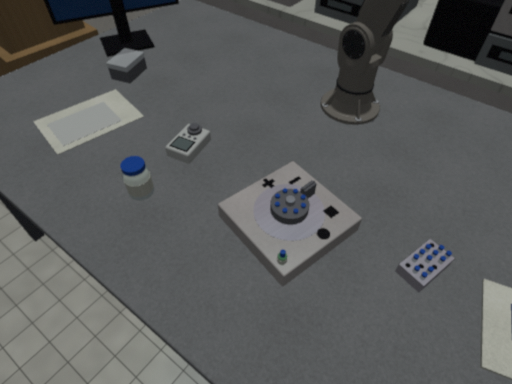

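View pics/side0.png

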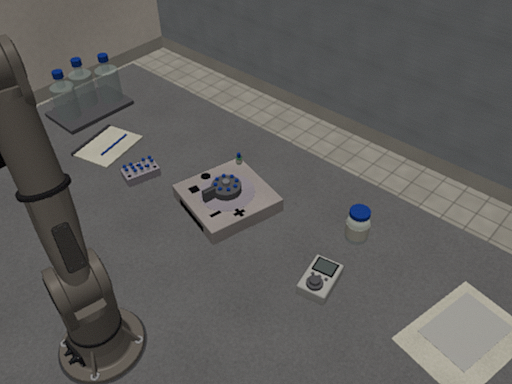

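The scene shows the housing centred near (292,225), with the tab pointing at the robot. The cross is at (268,183), on the counter-clockwise side next to the bar at (295,181). The side view agrees, with the cross at (238,212) and the start key at (315,281). Next I'll look with the wrist camera from above.

```bash
python3 - <<'E'
from h import *
print(robot.current_eef_rot(),robot.tip_reach)
for y in(-90,0,45,90,135,180,225,260):
    print(y,[None if q is None else np.round(q).tolist() for q in(robot.inverse_kinematics(p,[180,0,y]) for p in([.5,.12,.3],[.5,.12,.09],[.56,.05,.09]))])
y=180
try:
    robot.move_to([.49,.11,.31],[180,0,y])
except Exception as e:
    print(e); robot.move_to([.49,.11,.31],[180,0,0])
print(robot.current_time_s(),robot.current_eef_rot(),robot.current_tool_pos())
save('wrist','w1.png')
C=cam('wrist')
for l,z in(('housing',.06),('carousel',.09),('tab_tip',.1),('mark_cross',.062),('mark_disc',.062),('mark_square',.062),('mark_bar',.062),('vial',.08)):
    for q in recognise(l,'wrist')[:2]: print(l,round(q['p'],2),np.round(q['rect']),ray(*q['rect'][:2],z,'wrist',C).round(4))
print(robot.current_time_s())
E
```

```text
[1.79997899e+02 2.24472916e-03 1.65863642e+02] 0.017
-90 [[-33.0, 12.0, 21.0, 87.0, -5.0, 81.0, 169.0], [-25.0, 22.0, 12.0, 105.0, -6.0, 53.0, 170.0], [34.0, 42.0, -62.0, 95.0, 40.0, 67.0, 142.0]]
0 [[-49.0, 14.0, 42.0, 88.0, -10.0, 82.0, -96.0], [-47.0, 26.0, 41.0, 106.0, -21.0, 56.0, -87.0], [-37.0, 33.0, 43.0, 98.0, -25.0, 60.0, -75.0]]
45 [[-47.0, 14.0, 39.0, 88.0, -9.0, 82.0, -52.0], [-45.0, 26.0, 39.0, 106.0, -20.0, 55.0, -42.0], [-37.0, 32.0, 43.0, 98.0, -25.0, 60.0, -31.0]]
90 [[-48.0, 14.0, 41.0, 88.0, -9.0, 82.0, -6.0], [-43.0, 25.0, 36.0, 106.0, -18.0, 55.0, 1.0], [-35.0, 32.0, 40.0, 98.0, -23.0, 59.0, 13.0]]
135 [[-43.0, 13.0, 34.0, 88.0, -8.0, 81.0, 37.0], [-40.0, 24.0, 32.0, 105.0, -15.0, 54.0, 44.0], [-32.0, 30.0, 35.0, 98.0, -20.0, 58.0, 55.0]]
180 [[-40.0, 13.0, 30.0, 87.0, -7.0, 81.0, 81.0], [-36.0, 24.0, 26.0, 105.0, -12.0, 54.0, 86.0], [-29.0, 29.0, 31.0, 98.0, -17.0, 58.0, 98.0]]
225 [[-36.0, 13.0, 26.0, 87.0, -6.0, 81.0, 125.0], [-30.0, 23.0, 19.0, 105.0, -9.0, 54.0, 128.0], [-24.0, 28.0, 23.0, 98.0, -13.0, 57.0, 139.0]]
260 [[-33.0, 13.0, 22.0, 87.0, -5.0, 81.0, 159.0], [-26.0, 22.0, 13.0, 105.0, -6.0, 53.0, 160.0], [-20.0, 28.0, 18.0, 97.0, -10.0, 56.0, 172.0]]
3.3083 [ 1.79972999e+02 -3.47579136e-02 -1.79860745e+02] [0.48968194 0.11146653 0.30973766]
housing 0.68 [268. 200. 211. 202.] [0.5464 0.1329 0.06  ]
carousel 0.63 [260. 206.  71.  91.] [0.5437 0.1214 0.09  ]
tab_tip 0.93 [262. 208.  69.  98.] [0.5413 0.1237 0.1   ]
mark_cross 0.9 [190. 188.  27.  23.] [0.5274 0.0234 0.062 ]
mark_disc 0.63 [330. 222.  27.  20.] [0.5788 0.2259 0.062 ]
mark_square 0.92 [325. 173.  25.  28.] [0.5054 0.2115 0.062 ]
mark_bar 0.59 [228. 148.   7.  20.] [0.4704 0.0778 0.062 ]
vial 0.51 [304. 298.  13.  24.] [0.6988 0.1906 0.08  ]
3.7583
```

View pics/w1.png

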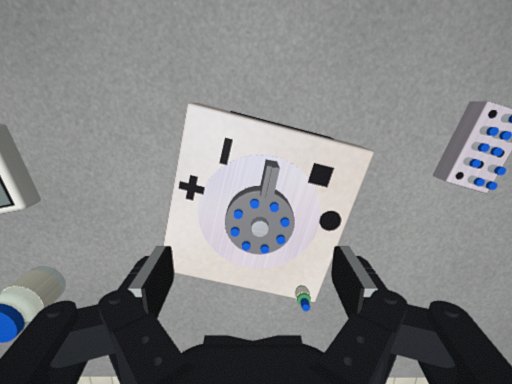

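Wrist view: cross at (191,187), bar (226,151), square (320,175), disc (329,220), hub (260,229). The tab end is near (272,163). The cross is at station +1.4. I'll get mark centroids, fit the axis and find the tab angle.

```bash
cat >> h.py <<'E'
from scipy.optimize import least_squares
ST=[1.4,.7,-.7,-1.4]
def blob(im,u,v,w=16):
    u,v=int(u),int(v); g=im[v-w:v+w+1,u-w:u+w+1].max(2)
    n,l,s,c=cv2.connectedComponentsWithStats((g<95).astype(np.uint8)); k=1+np.argmax(s[1:,4]); return c[k]+[u-w,v-w],s[k,4]
def fit(pts):  # pts: dict idx->xy
    f=lambda p:np.concatenate([p[:2]-.105*np.array([np.cos(ST[i]+p[2]),np.sin(ST[i]+p[2])])-q for i,q in pts.items()])
    r=least_squares(f,[.57,.125,-.2]); return r.x,r.fun
E
python3 - <<'E'
from h import *
im=cv2.imread('pics/w1.png'); C=cam('wrist'); pts={}
for i,(u,v) in enumerate([(191,187),(226,151),(320,175),(329,220)]):
    b,a=blob(im,u,v); pts[i]=ray(*b,.062,'wrist',C)[:2]; print(b,a,pts[i])
x,r=fit(pts); print(x,r*1000)
print('hub px',proj([*x[:2],.106],'wrist',C))
for t in(-.2,-.1,0,.1,.2,.3,.4):
    a=t+x[2]; print(t,proj([x[0]-.085*np.cos(a),x[1]-.085*np.sin(a),.110],'wrist',C))
# scene start key
for n,u,v in(('scene',195,128),('side',315,281)): print(ray(u,v,.045,n))
cv2.imwrite('pics/w1c.png',cv2.resize(im[100:260,180:350],None,fx=4,fy=4,interpolation=cv2.INTER_CUBIC)[:600])
E
```

```text
[191.04561404 187.18245614] 285 [0.52619221 0.02282166]
[225.44692737 150.70391061] 179 [0.47445022 0.07296463]
[320.19181586 174.48849105] 391 [0.50761972 0.20367744]
[329.81587302 220.18095238] 315 [0.57697124 0.22324731]
[ 0.56888262  0.11862421 -0.24814102] [-0.02252415 -0.11723343 -0.02947568 -0.187478    0.02751441  0.24171649
  0.02448614  0.06299475]
hub px [259.40350816 228.3964863 ]
-0.2 [290.49163875 172.42027924]
-0.1 [284.11220043 169.76426269]
0 [277.4320672  167.74020478]
0.1 [270.53156721 166.37759277]
0.2 [263.49518063 165.69647114]
0.3 [256.4099675  165.70691118]
0.4 [249.36390018 166.40874157]
[ 0.46716772 -0.30254964  0.045     ]
[ 0.48384997 -0.29822169  0.045     ]
```

View pics/w1c.png

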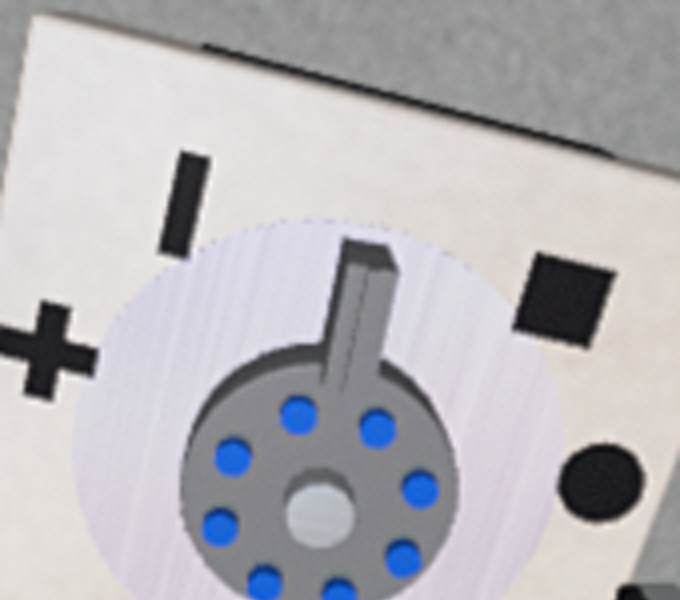

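```bash
cat >> h.py <<'E'
A=np.array([.56888,.11862]); PSI=-.24814
def caps(im,C,guess):
    """carousel angle from blue caps (BGR image), assuming the tab midway between two caps"""
    b=im.astype(int); m=((b[:,:,0]-b[:,:,2]>70)).astype(np.uint8)
    n,l,s,c=cv2.connectedComponentsWithStats(m); P=[]
    for k in range(1,n):
        if s[k,4]<12: continue
        p=ray(*c[k],.102,'wrist',C)[:2]
        if .025<np.linalg.norm(p-A)<.045: P.append(p)
    P=np.array(P); d=P-A
    f=lambda q:(lambda k:np.concatenate([P[:,0]-A[0]-q[1]-q[3]*np.cos(k),P[:,1]-A[1]-q[2]-q[3]*np.sin(k)]))(
        q[0]+PSI+np.pi/8+np.pi/4*np.round((np.arctan2(d[:,1],d[:,0])-q[0]-PSI-np.pi/8)/(np.pi/4)))
    r=least_squares(f,[guess,0,0,.035]); return r.x,len(P),np.abs(r.fun).max()
def pose(th,d,r=.072):
    a=th+PSI; p=A-r*np.array([np.cos(a),np.sin(a)])+d*np.array([np.sin(a),-np.cos(a)])
    return p,[180,0,180+np.degrees(a)]
E
python3 - <<'E'
from h import *
im=cv2.imread('pics/w1.png'); C=cam('wrist')
x,n,e=caps(im,C,.07); print(x,n,e); th=x[0]
fingers.gripper_to(.45); print('gap',robot.current_finger_gap())
p,o=pose(th,0); robot.move_to([*p,.16],o); robot.line_to([*p,.092],o,velocity=.1,f_stop=6)
print(robot.current_tool_pos(),robot.current_contact_force(),robot.current_time_s())
d=.011
for t in np.linspace(th,1.25,7):
    p,o=pose(t,d)
    s=robot.line_to([*p,.092],o,velocity=.07,f_stop=15)
    print(round(t,2),s,np.round(robot.current_contact_force(),1),round(robot.current_time_s(),2))
    if s: break
im=save('wrist','w2.png'); print(caps(im[:,:,::-1],cam('wrist'),1.25),robot.current_tool_pos()-np.array([*pose(1.25,d)[0],.092]))
E
```

```text
[ 0.0638867  -0.00016005  0.00013062  0.03375201] 8 0.00022442793036256403
gap 0.44663512231990965
[0.49891679 0.13187069 0.09281144] [ 0.07672423 -0.85376655  0.0804578 ] 5.775
0.06 False [ 0.  -0.3 -0.5] 6.08
0.26 False [ 0.2  0.3 -0.5] 6.44
0.46 False [ 0.1 -0.9  0.6] 6.8
0.66 False [ 0.7  0.2 -0.6] 7.16
0.85 False [-0.3 -0.4  0.6] 7.52
1.05 False [1.2 1.2 0.4] 7.88
1.25 False [0.6 1.  0.1] 8.23
(array([ 1.3309728 , -0.00648723, -0.00845401,  0.02917461]), 2, np.float64(1.1497307533109291e-10)) [-3.20754752e-04  5.15942016e-05 -3.62593629e-05]
```

View pics/w2.png

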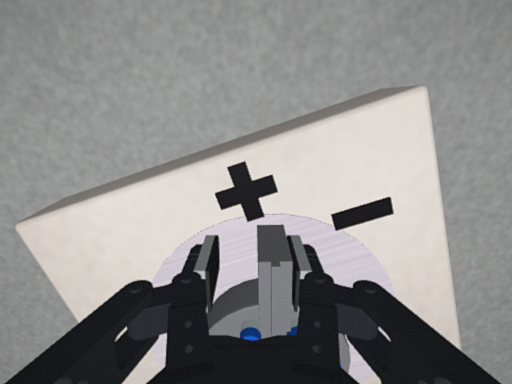

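The tab sits between the pads, flush on the right pad at (290,265). The cross is at (246,191), still a few degrees further. I'll back off, rise for a clear look, then finish the push with the calibrated offset.

```bash
cat > look.py <<'E'
from h import *
def look(th,f):
    p,o=pose(th,0); robot.line_to([*p,.092],o,velocity=.06)
    robot.line_to([*p,.16],o,velocity=.15)
    q,o=pose(th,0,.10); robot.line_to([*q,.24],o,velocity=.2); robot.pause(.2)
    C=cam('wrist'); im=save('wrist',f)[:,:,::-1]; r=caps(im,C,th); print(r,proj([*pose(1.4,0,.105)[0],.062],'wrist',C),robot.current_time_s()); return r[0][0]
E
python3 - <<'E'
from look import *
th=look(1.25,'w3.png')
E
```

```text
(array([ 1.26917938e+00, -7.51742067e-04,  4.95912515e-04,  3.36294731e-02]), 8, np.float64(0.000187322521145495)) [237.32492336 173.52651304] 10.0417
```

View pics/w3.png

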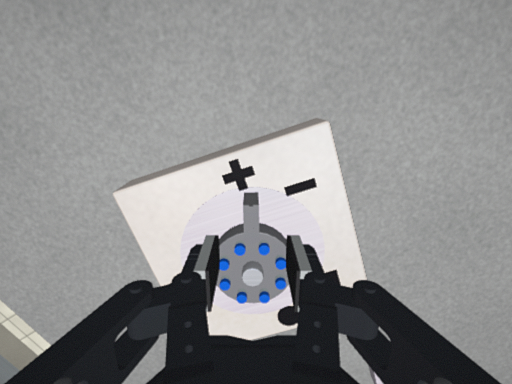

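All 8 caps are visible: carousel angle 1.269, cross at (238,174). I'll check the residual angle to the cross in this same picture, then push the rest.

```bash
cat >> look.py <<'E'
def resid(f,th):
    C=cam('wrist'); im=cv2.imread('pics/'+f); x,_,_=caps(im,C,th); c=A+x[1:3]
    u,v=proj([*pose(1.4,0,.105)[0],.062],'wrist',C); b,a=blob(im,u,v,18); m=ray(*b,.062,'wrist',C)[:2]-c
    g=np.arctan2(-m[1],-m[0])-PSI; print('cross px',b,a,'r',np.linalg.norm(m),'cross angle',g,'tab',x[0]); return g-x[0]
E
python3 - <<'E'
from look import *
e=resid('w3.png',1.269); print('to go',e)
assert .08<e<.18
T=1.25+e; d=.011
p,o=pose(1.25,0); robot.line_to([*p,.16],o,velocity=.2); robot.line_to([*p,.092],o,velocity=.1,f_stop=6)
for t,dd in((1.25,.008),(T-.04,d),(T,d)):
    p,o=pose(t,dd); print(robot.line_to([*p,.092],o,velocity=.04,f_stop=15))
robot.pause(.2)
th=look(T,'w4.png'); print('left',resid('w4.png',th))
E
```

```text
cross px [237.9321663  174.45295405] 457 r 0.10414830399912742 cross angle 1.4037905270561815 tab 1.2692479554249294
to go 0.13454257163125205
False
False
False
(array([ 1.38649759e+00, -6.63517284e-04,  3.64230199e-04,  3.36349166e-02]), 8, np.float64(0.00016635601736768356)) [249.6305449 172.3303198] 14.4083
cross px [250.01310044 173.22707424] 458 r 0.10418196864806072 cross angle 1.4033742213099276 tab 1.3865659718954482
left 0.016808249414479448
```

View pics/w4.png

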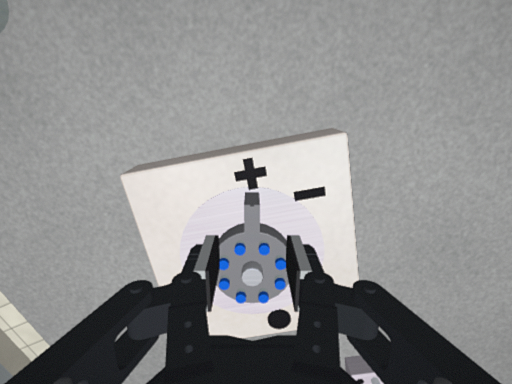

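The tab is within 1° of the cross, with 0.017 rad left (1.8 mm at the pointer). One more nudge.

```bash
python3 - <<'E'
from look import *
T=1.25+.1345; d=.011
p,o=pose(T,0); robot.line_to([*p,.16],o,velocity=.2); robot.line_to([*p,.092],o,velocity=.1,f_stop=6)
for t,dd in((T,.008),(T+.0165,d)):
    p,o=pose(t,dd); print(robot.line_to([*p,.092],o,velocity=.03,f_stop=15))
robot.pause(.2)
th=look(T+.0165,'w5.png'); print('left',resid('w5.png',th))
E
```

```text
False
False
(array([ 1.40795993e+00, -6.46998548e-04,  3.80111858e-04,  3.35963537e-02]), 8, np.float64(0.0002243569718737941)) [251.13292145 172.29755327] 18.4833
cross px [251.50652174 173.21086957] 460 r 0.10419895044727659 cross angle 1.4032510021351539 tab 1.4080647814120353
left -0.004813779276881425
```

Only 0.5 mm off at the pointer, so the carousel is set. Now the start key.

```bash
python3 - <<'E'
from look import *
fingers.gripper_to(0.0)
robot.move_to([.42,-.29,.25],[180,0,180]); robot.pause(.2)
C=cam('wrist'); im=save('wrist','w6.png')
for l,z in(('start_top',.047),('handset',.04)):
    for q in recognise(l,'wrist')[:2]: print(l,round(q['p'],2),np.round(q['rect'],1),ray(*q['rect'][:2],z,'wrist',C).round(4))
print(robot.current_time_s(),robot.current_contact_force())
E
```

```text
start_top 0.62 [247.4 214.6  24.2  26.3] [ 0.4799 -0.2953  0.047 ]
handset 0.64 [248.9 223.3  76.9  91.1] [ 0.4954 -0.2934  0.04  ]
20.55 [ 0.78859699 -0.5346559   0.91630546]
```

View pics/w6.png

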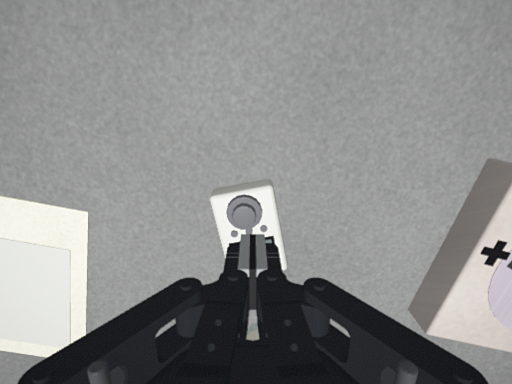

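The key's top is at (244,215) inside its surround, centred at (244,211), with the shut fingers clear below it. I'll press at that point.

```bash
python3 - <<'E'
from look import *
P=ray(244.5,215,.052,'wrist'); print(P); x,y=P[:2]; o=[180,0,180]
robot.move_to([x,y,.11],o); robot.pause(.2)
f0=np.array(robot.current_contact_force())
s=robot.line_to([x,y,.045],None,velocity=.03,f_stop=3); z1=robot.current_tool_pos()[2]; print(s,z1,robot.current_contact_force()-f0)
s=robot.line_to([x,y,z1-.012],None,velocity=.02,f_stop=8); robot.pause(.3); z2=robot.current_tool_pos()[2]; print(s,z2,robot.current_contact_force()-f0)
for k in range(1,9):   # force on the way up: spring profile
    robot.line_to([x,y,z2+.001*k],None,velocity=.02); robot.pause(.05); print(k,round(robot.current_tool_pos()[2],4),round((robot.current_contact_force()-f0)[2],2))
robot.line_to([x,y,.13],None,velocity=.1); print(robot.current_time_s())
E
```

```text
[ 0.47773679 -0.29991292  0.052     ]
True 0.07400561674046309 [-0.43178331  0.65162351  4.42801426]
True 0.07315353344950953 [0.09911594 0.96202465 5.75818536]
1 0.0742 4.69
2 0.0751 2.84
3 0.0761 3.42
4 0.0771 2.09
5 0.0781 2.72
6 0.0791 0.82
7 0.08 -0.09
8 0.0812 0.41
26.2667
```

The key gave a spring profile over about 5–5.5 mm of travel (threshold 4 mm) and then came back up. The arm is clear, so I'm handing in.

```bash
python3 -c "
from h import *
print(workorder.close_job())"
```

```text
the job is handed in; nothing more can be done
None
```

The tab was pushed to the cross, measured about 0.5 mm off its middle at the pointer. The start key was then pressed about 5 mm and released, and the job was handed in at about 26 s of 42 s. I took no last picture after the press, and the close-out call gave no verdict.

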